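# Lock a cylinder neck in the bayonet bench clamp

## Task

Lock the red cylinder's neck in the bench clamp so that a valve head can be screwed in: push the clamp's ball handle forward along the slot in the barrel until the jaw is closed on the neck and the handle stops, then push the handle over sideways along the short leg of the slot, right down to its end. Only push the handle, with closed fingertips or the outside of the fingers, never taking it between the fingers; leave the loose parts on the bench where they are, and finish clear of everything.

Things in the scene. Friction and masses are not known exactly. Their poses are not given: they have to be found in the camera images.
- clamp: cast iron bench clamp, fixed. Origin on the bench under the corner of the L slot; x: horizontal, the way the sliding jaw closes; y: to its left; z up. Bed 100 mm wide, x = -98 to 218 mm, 18 mm high. Above it a barrel, 48 mm outer diameter, axis along x at y = 0, z = 85 mm, x = -83 to 30 mm, with an L-shaped slot in its wall from which a pin with a ball knob (the handle) stands out
- slot_corner (a point): corner of the slot, on the barrel's outer surface at the top (clamp x = 0, y = 0, z = 109 mm). The long leg of the slot (13 mm wide, pin 10 mm) runs along the top of the barrel from clamp x = -50 mm to this corner (pin centre)
- slot_end (a point): end of the slot's short leg, on the barrel's outer surface (pin centre): from the corner this leg runs round the barrel over to the clamp's +y, 65 degrees down from upright, at clamp x = 0
- neck (a point): centre of the cylinder's steel neck (42 mm thick, along clamp y) at clamp x = 132 mm, z = 85 mm, between the sliding jaw and a fixed V jaw (x = 150 to 200 mm, 125 mm high). The red cylinder, 110 mm thick, lies in saddles from here to clamp y = -306 mm, top 140 mm above the bench. All fixed but the sliding jaw
- jaw (a joint): travel of the sliding jaw and the handle pin with it along clamp x, m: 0 = open (pin at clamp x = -50 mm), 0.05 = closed, pin at the slot's corner; hard stop at 0.0515. Starts at 0 to 0.025. About 4 N of friction, no spring: stays where left. The pin can enter the short leg only above about 0.0485; once in it the jaw cannot go back
- handle (a joint): lean of the handle about the barrel's axis, rad: 0 = upright, grows as it leans to clamp +y, 1.13 = end of the short leg (hard stop). In the long leg the slot lets it lean only about 0.1. Friction of about 0.12 N m (2 N at the knob), no spring: stays where left. Push it along its arc: a fingertip pressed straight down on a half-leaning knob jams by friction
- knob (a point): centre of the black ball knob, 26 mm in diameter, on the end of the handle pin, 72 mm from the barrel's axis: 157 mm above the bench when upright; at clamp x = 0, y = 65 mm, z = 116 mm at the end of the short leg
- stem (a point): point on the bare steel handle pin (10 mm in diameter) under the knob, 52 mm from the barrel's axis; the pin leaves the barrel's surface 24 mm from the axis
- valve_head: chrome extinguisher discharge valve head standing on its threaded stem, 45 mm long, 48 mm across its collar, 89 mm tall; loose. Origin at the centre of its underside
- squeeze_handle_1: red steel squeeze handle (channel section) lying flat, 135 x 24 x 16 mm, long along its x; loose. Origin at the centre of its underside
- squeeze_handle_2: red steel squeeze handle (channel section) lying flat, 120 x 24 x 16 mm, long along its x; loose. Origin at the centre of its underside
- siphon_stub: black siphon tube stub lying down, 80 mm long (along its x), 22 mm thick; loose. Origin at the centre of its underside
- gauge: round brass pressure gauge lying on its back, 44 mm across and 21 mm tall, its stem reaching 45 mm from the centre to its -x; loose. Origin at the centre of its underside
- wrench: steel wrench lying flat, 190 mm long along its x, under 20 mm tall; loose. Origin at the underside, about the middle of its length
- neck_plug: black neck plug, 38 mm wide and 28 mm tall, standing; loose. Origin at the centre of its underside
- grease_tin: flat round metal tin, 67 mm across and 36 mm tall; loose. Origin at the centre of its underside

How it is judged:
On the way:
1. the jaw is pushed fully closed with the handle still upright in the long leg of the slot (value of joint jaw above 0.0475 m and value of joint handle below 0.4 rad), for 0.02 s.
At the end, for the whole second after the job is handed in: The jaw is closed (joint jaw above 0.0475 m) and the handle lies at the end of the short leg (joint handle above 1.05 rad, the stop is at 1.13), both at rest; every loose part is within 20 mm of where it started (value of joint jaw above 0.0475 m and value of joint handle above 1.05 rad and velocity of joint handle between -0.05 and 0.05 rad/s and velocity of joint jaw below 0.005 m/s and distance of each of valve_head, squeeze_handle_1, squeeze_handle_2, siphon_stub, gauge, wrench, neck_plug, grease_tin from where it was at the start of the episode below 0.02 m); the robot touches nothing.
It fails at once if the handle is taken between the fingers (the grasp point between the fingers is within 9 mm of the centre of the knob or of the middle of the pin) (distance between the grasp point and knob below 0.009 m or distance between the grasp point and stem below 0.009 m).
It fails at once if a loose part is pushed aside, lifted or carried (moved more than 20 mm) (distance of any of valve_head, squeeze_handle_1, squeeze_handle_2, siphon_stub, gauge, wrench, neck_plug, grease_tin from where it was at the start of the episode above 0.02 m).
It also fails if it takes over 67 s, if anything falls off the work surface, if the arm or the gripper's body presses on something with over 40 N, if the wrist force passes 120 N, or if a joint passes its speed limit or range.

## Robot

A 6-joint arm with a two-finger parallel gripper is mounted at the origin on the work surface. World frame = base frame: x ahead of the robot, y to its left, z up, the work surface at z = 0. Lengths are in m, angles in rad, forces in N, time in s.
With the tool pointing down it reaches from about 0.35 to 0.875 m from the base axis. Payload 4.2 kg.
Tool frame: the origin (TCP) lies at the very end of the fingers, on their centre line; the grasp point (between the pads) lies 19 mm behind it (r.grip_point_offset is the distance from the TCP to the grasp point, in m); x points along the fingers, z is the direction in which the jaws open and shut, and the axes are right-handed (so a half turn about x gives the same grasp; the last joint's range is limited). The gripper opens to 85 mm and grips with 20 to 120 N. Pads are 22 mm wide; open, the fingers measure 114 mm over their backs; the gripper's body (76 mm by 85 mm) begins 54 mm behind the grasp point. The pads swing forward as they close: fully open they stand 13 mm farther back than shut.
Start: joints at [-1.053, 0.385, 0.008, 0, -1.194, -0.259], TCP at [0.16, -0.604, 0.231] pointing down, gripper open.
Joint ranges: [-3.14, 3.14], [-1.21, 2.06], [-1.07, 1.41], [-3.16, 2.05], [-2.99, -0.16], [-3.1, 3.1]. Speed limits (rad/s): [2.79, 2.79, 3.14, 3.14, 3.14, 3.14].

## Interface

Orientations are given as a unit quaternion [x, y, z, w].
In Python, from plant import r gives the robot as it stands.
- The arm moves only by the tool apply_moves, never from a script. Its arguments are lists of equal length, an entry for each row: "translation": the shift along the tool's x, y, z in cm, a list of three; "yaw": the turn about the tool's x in rad; "gripper": the closure, from -1 (fully open) to 1 (shut). In form: {"translation": [[x, y, z], ...], "yaw": [yaw, ...], "gripper": [gripper, ...]}. A call has 1 to 10 rows; each row is the pose to reach, as a shift and turn from the pose commanded when the call began, along the tool's axes at that moment; what a row does not reach only later rows make up. A row lasts 1/10 s, in which the tool goes at most 50 mm and 8.59 degrees, less where a joint would pass 70% of its speed; a pose out of reach is approached as far as the arm can. A call with a gripper value outside its range is refused whole. The fingers move at their own pace and stop on an object; "grip_force" is the grip in N (left out, the last holds). Time passes only in rows, so rows that repeat a pose let the fingers close. It gives the time, the measured TCP pose, the force and the opening at its end, in the units of the state.
- r.get_obs(): the state, without advancing time (a new reading comes with each control period).
- r.read_camera(name): name is "scene" or "side" or "wrist"; returns the picture (480x640x3 uint8, blue, green, red); there is no depth.
- r.get_calibration(name): a dict with "fovy" (degrees; the focal length in pixels is half the picture's height over the tangent of half this angle, whatever the lens; pixels are square), "cx", "cy" (the principal point, pixels), "eye" and "attitude" of the camera in the world. Camera axes: x right, y down, z forward; pixel columns grow to the right and rows downward; lengths in m; the calibration is good to about 2 mm. A picture is of the moment at which its call begins: read the wrist's pose just before it. get_calibration takes no time and is no camera call; for the wrist camera it gives the pose at the moment of the call.
- r.finish_job(): hands the job in, once; it reports no verdict.
The state is a dict: "time_s": time; "joint_positions": joint angles; "qvel": joint speeds; "joint_efforts": joint torques, N m; "position": TCP position; "orientation": TCP orientation; "contact_force": force on the tool from outside, world axes, zero at the start; "torque": the same for the moment, N m; "width": finger opening in m.
Only numpy, scipy, OpenCV 4.12 (cv2) and the standard library are available. Lean on these libraries where they do the work, as an engineer would, in place of code of your own. Each camera call takes 0.05 s, during which the arm holds its last target.

## Working session

There is one attempt and no reset: what is moved stays moved. The work goes in short steps, Python scripts to look and compute and a tool call to move; the robot and the scene stay as the last step left them, time stands still between calls to the robot, and variables do not carry over. Pictures are saved under pics/ and viewed, and the job is handed in when it is done.

Besides the shell and the picture viewer there is one more tool, called after "Emit:" as a command line: name --pt "numbers of a row" for each row, then --argument value for the rest. apply_moves: Moves the arm, as the interface text tells. Its arguments: {"type":"object","properties":{"translation":{"type":"array"},"yaw":{"type":"array"},"gripper":{"type":"array"},"grip_force":{"type":"number"}},"required":["translation","yaw","gripper"]}

```bash
mkdir -p pics; ls
python3 - <<'E'
from plant import r
import cv2
print(r.get_obs())
for n in ["scene","side","wrist"]:
    print(n,r.get_calibration(n))
    cv2.imwrite(f"pics/{n}0.png",r.read_camera(n))
E
```

```text
pics
{'time_s': 0.0, 'joint_positions': array([-1.05338444e+00,  3.85542183e-01,  6.62757337e-03, -5.02476509e-04,
       -1.19397114e+00, -2.58594040e-01]), 'qvel': array([ 0.00116222,  0.0018159 ,  0.00087343, -0.00099991, -0.00067266,
       -0.00031091]), 'joint_efforts': array([ 5.41799072e-04, -3.92290592e+01,  1.88405836e+01,  4.18636858e+00,
       -4.60549607e-03,  6.42884572e-06]), 'position': array([ 0.15983107, -0.60362077,  0.23023041]), 'orientation': array([-0.55968564,  0.4309087 ,  0.56092014,  0.431785  ]), 'contact_force': array([-0.16176378, -0.43856879, -0.40344376]), 'torque': array([-0.00889438, -0.01535505,  0.0124725 ]), 'width': 0.08540553683053509}
scene {'fovy': 43.39499290025277, 'cx': 323.6312880411666, 'cy': 236.6921796188465, 'eye': array([ 1.11457762, -0.28549342,  0.89520148]), 'attitude': array([ 0.82203754,  0.4493065 , -0.15985022, -0.31116853])}
side {'fovy': 57.997780731027234, 'cx': 326.3087681683439, 'cy': 239.55179212817146, 'eye': array([ 0.47631794, -0.50989585,  0.8369429 ]), 'attitude': array([ 0.93992448, -0.073699  ,  0.01689134, -0.33290405])}
wrist {'fovy': 58.777302085287225, 'cx': 318.7423610133268, 'cy': 238.03227771376027, 'eye': array([ 0.08647682, -0.62319417,  0.37236365]), 'attitude': array([0.60347347, 0.78327194, 0.1185687 , 0.09080917])}
```

View pics/scene0.png

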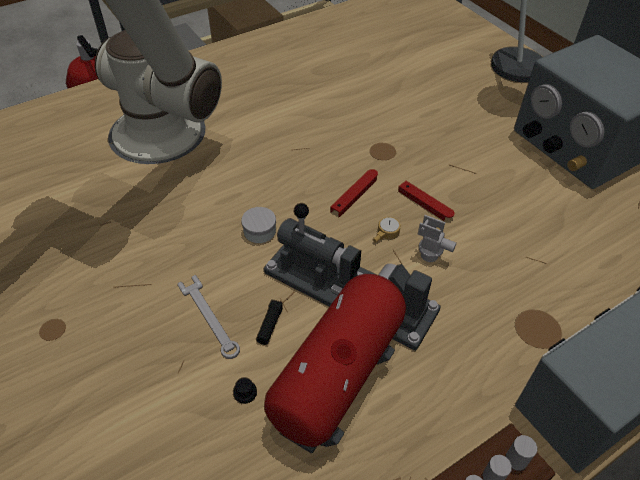

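View pics/side0.png

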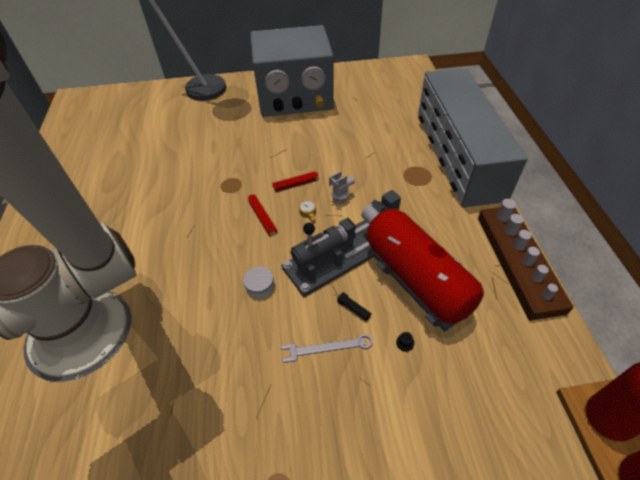

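View pics/wrist0.png

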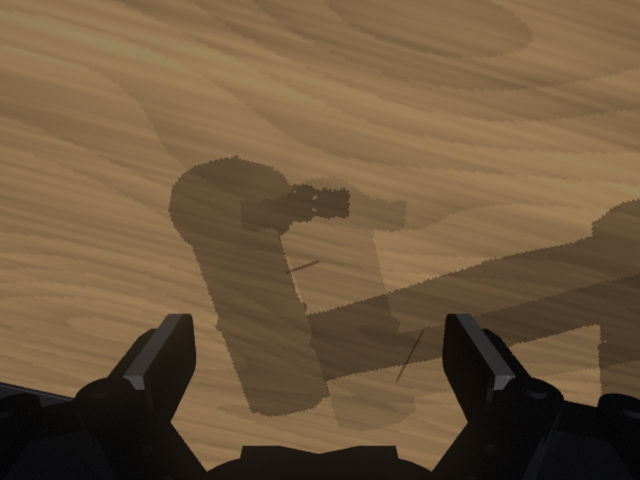

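The scene view shows the knob at about (301,211), with the clamp in the middle and the cylinder to its lower right. The side view shows the knob at about (309,229). I'll enlarge both.

Run:
```python
import cv2
a=cv2.imread("pics/scene0.png");c=a[190:360,240:450];cv2.imwrite("pics/c1.png",cv2.resize(cv2.convertScaleAbs(c,alpha=1.6,beta=20),None,fx=3.5,fy=3.5,interpolation=cv2.INTER_CUBIC))
a=cv2.imread("pics/side0.png");c=a[160:300,240:420];cv2.imwrite("pics/c2.png",cv2.resize(cv2.convertScaleAbs(c,alpha=1.6,beta=20),None,fx=4,fy=4,interpolation=cv2.INTER_CUBIC))
```

```text
(no output)
```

View pics/c1.png

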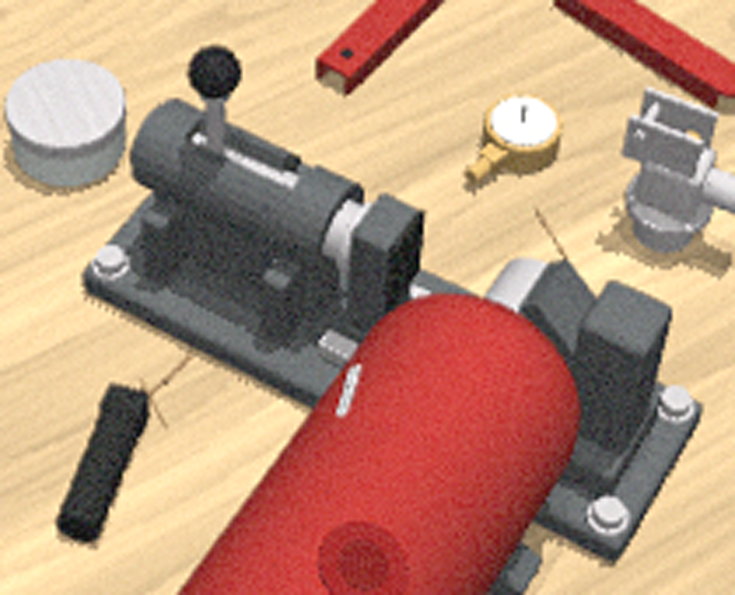

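View pics/c2.png

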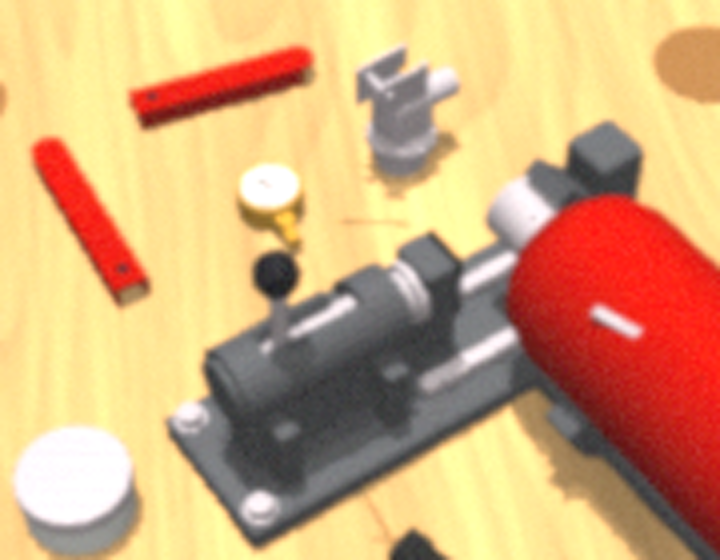

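```bash
cat > h.py <<'E'
import numpy as np,cv2
from scipy.spatial.transform import Rotation as R
from scipy.optimize import least_squares
def proj(cal,P):
    P=np.atleast_2d(P);Rm=R.from_quat(cal["attitude"]).as_matrix()
    c=(P-cal["eye"])@Rm; f=240/np.tan(np.radians(cal["fovy"])/2)
    return np.c_[cal["cx"]+f*c[:,0]/c[:,2],cal["cy"]+f*c[:,1]/c[:,2]]
def c2w(p,q):
    q=np.atleast_2d(q);c,s=np.cos(p[2]),np.sin(p[2])
    return np.c_[p[0]+c*q[:,0]-s*q[:,1],p[1]+s*q[:,0]+c*q[:,1],q[:,2]]
def tri(cs,us):
    return least_squares(lambda P:np.concatenate([(proj(c,P)[0]-u) for c,u in zip(cs,us)]),[.5,0,.15]).x
E
python3 - <<'E'
from h import *
from plant import r
S=r.get_calibration("scene");D=r.get_calibration("side")
k=tri([S,D],[(301.1,211.1),(309,228.5)]);print("knob tri",k,proj(S,k),proj(D,k))
obs=[(S,None,(301.1,211.1)),(D,None,(309,228.5)),
(S,(-.098,-.05,.018),(264.9,267.1)),(S,(.218,-.05,.018),(415.7,346.6)),(S,(.218,.05,.018),(440.6,304.3)),
(D,(-.098,.05,.018),(282.5,265.5)),(D,(-.098,-.05,.018),(304.5,293))]
def f(p):
    e=[]
    for c,q,u in obs:
        if q is None:q=(-.05+p[3],0,.157)
        e.append(proj(c,c2w(p,q))[0]-u)
    return np.array(e)
s=None
for y in (-1,0,1,2):
    t=least_squares(lambda p:f(p).ravel(),[k[0],k[1],y,.01])
    if s is None or t.cost<s.cost:s=t
p=s.x;print(p,s.cost);print(f(p).round(1))
print("knob",c2w(p,(-.05+p[3],0,.157)))
np.save("p.npy",p)
for nm,c in (("scene",S),("side",D)):
    im=cv2.imread(f"pics/{nm}0.png")
    q=c2w(p,[(-.098,-.05,.018),(.218,-.05,.018),(.218,.05,.018),(-.098,.05,.018)])
    cv2.polylines(im,[np.int32(proj(c,q))],True,(0,255,0))
    for t in (0,.565,1.13):
        for x in (-.05+p[3],0):
            u=proj(c,c2w(p,(x,.072*np.sin(t),.085+.072*np.cos(t))))[0];cv2.circle(im,tuple(np.int32(u)),2,(255,0,255),-1)
    cv2.imwrite(f"pics/o_{nm}.png",cv2.resize(im[160:380,220:460],None,fx=3,fy=3))
E
```

```text
knob tri [0.51583842 0.07301207 0.15532287] [[300.85267751 211.58728674]] [[308.71173813 227.89326025]]
[0.55473912 0.09108272 0.45155339 0.00729   ] 15.501571423633841
[[-0.4  0.1]
 [-0.1 -1. ]
 [-3.3  1.3]
 [ 1.9  0.8]
 [ 1.3  0.8]
 [-2.2 -2.1]
 [-1.1  0.4]]
knob [[0.51630993 0.07244562 0.157     ]]
```

View pics/o_scene.png

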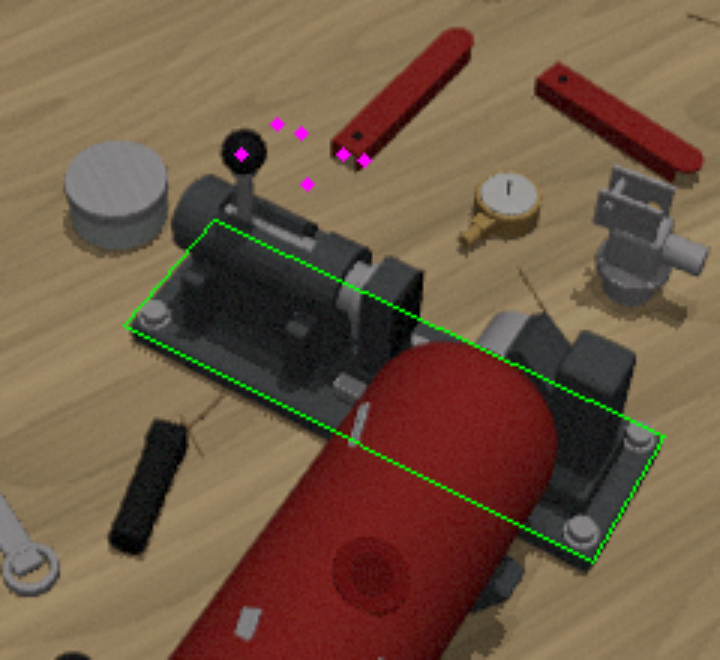

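View pics/o_side.png

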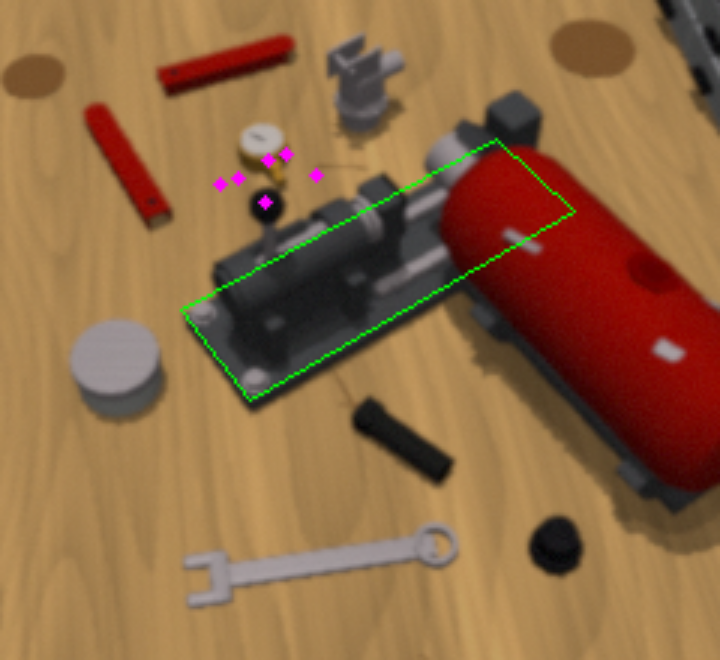

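```bash
cat >> h.py <<'E'
def shift(o,target):
    return (R.from_quat(o["orientation"]).as_matrix().T@(np.array(target)-o["position"])*100).round(2)
E
python3 - <<'E'
from h import *
from plant import r
o=r.get_obs();p=np.load("p.npy");M=R.from_quat(o["orientation"]).as_matrix();print(M.round(3))
ang=np.arctan2(M[1,2],M[0,2]);print("tool z az",ang,"need",p[2], "world dyaw",p[2]-ang,"tool x down => tool yaw = -dyaw")
t=c2w(p,(-.11,0,.30))[0];print(t,shift(o,t), shift(o,[.3,-.35,.3]))
E
```

```text
[[-0.    -0.967 -0.256]
 [ 0.002 -0.256  0.967]
 [-1.     0.     0.002]]
tool z az 1.8294155009892026 need 0.4515533917737336 world dyaw -1.377862109215469 tool x down => tool yaw = -dyaw
[0.45576439 0.04308271 0.3       ] [ -6.86 -45.15  54.98] [ -6.92 -20.04  20.96]
```

Emit:
apply_moves --pt "-3 -2 2" --pt "-6 -4 5" --pt "-7 -7 8" --pt "-7 -10 12" --pt "-7 -13 16" --pt "-7 -16 20" --pt "-7 -19 24" --pt "-7 -22 27" --pt "-7 -25 31" --pt "-7 -28 34" --yaw '[-0.1,-0.2,-0.3,-0.4,-0.5,-0.6,-0.7,-0.8,-0.9,-1.0]' --gripper '[1,1,1,1,1,1,1,1,1,1]'

```text
time_s: 1.15
position: [0.3434, -0.2017, 0.3015]
orientation: [0.699, -0.108, -0.699, -0.108]
contact_force: [1.2, -0.7, 0.3]
width: -0.0003
```

Run:
```python
from h import *
from plant import r
o=r.get_obs();p=np.load("p.npy");M=R.from_quat(o["orientation"]).as_matrix()
ang=np.arctan2(M[1,2],M[0,2]);print(o["time_s"],o["position"],"tool yaw needed",-((p[2]+np.pi-ang+np.pi)%(2*np.pi)-np.pi),o["joint_positions"],o["width"])
t=c2w(p,(-.11,0,.30))[0];print(t,shift(o,t))
```

```text
1.15 [ 0.34340594 -0.20168482  0.3014799 ] tool yaw needed -0.759010055238412 [-1.18457162e-01 -6.77209366e-02 -3.68501743e-01 -3.95270586e-04
 -1.26928953e+00 -1.88882097e-01] -0.00026712102939400795
[0.45576439 0.04308271 0.3       ] [  0.16 -26.73  -3.3 ]
```

Emit:
apply_moves --pt "0 -4 -0.5" --pt "0 -8 -1" --pt "0 -12 -1.5" --pt "0 -16 -2" --pt "0 -20 -2.5" --pt "0 -24 -3" --pt "0 -26.5 -3" --pt "0 -26.5 -3" --pt "0 -26.5 -3" --yaw '[-0.12,-0.24,-0.36,-0.48,-0.6,-0.72,-0.75,-0.75,-0.75]' --gripper '[1,1,1,1,1,1,1,1,1]'

```text
time_s: 2.05
position: [0.4532, 0.0393, 0.3009]
orientation: [-0.69, -0.154, 0.691, -0.154]
contact_force: [-0.8, -0.8, 0.4]
width: 0.0
```

Run:
```python
from h import *
from plant import r
o=r.get_obs();p=np.load("p.npy");M=R.from_quat(o["orientation"]).as_matrix()
ang=np.arctan2(M[1,2],M[0,2]);print(o["time_s"],o["position"],"tool z az",ang)
W=r.get_calibration("wrist");im=r.read_camera("wrist");cv2.imwrite("pics/w1.png",im)
cv2.imwrite("pics/sc1.png",r.read_camera("scene"))
import json;json.dump({k:np.array(v).tolist() for k,v in W.items()},open("w1.json","w"))
im=cv2.convertScaleAbs(im,alpha=1.6,beta=20)
q=c2w(p,[(-.098,-.05,.018),(.218,-.05,.018),(.218,.05,.018),(-.098,.05,.018)])
cv2.polylines(im,[np.int32(proj(W,q))],True,(0,255,0))
for t in (0,.565,1.13):
  for x in (-.05+p[3],0):
    u=proj(W,c2w(p,(x,.072*np.sin(t),.085+.072*np.cos(t))))[0];cv2.circle(im,tuple(np.int32(u)),3,(255,0,255),-1)
u=proj(W,o["position"])[0];print(u)
cv2.imwrite("pics/w1o.png",im)
```

```text
2.05 [0.45319368 0.039338   0.30088504] tool z az -2.7029761202159888
[317.87876608 319.34615088]
```

View pics/w1o.png

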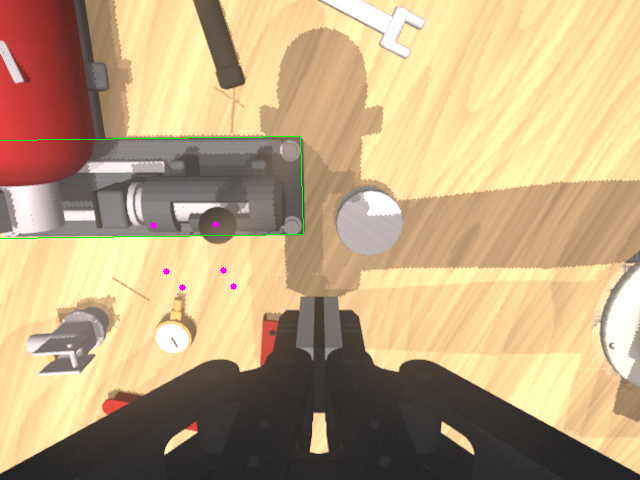

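The projected bed rectangle and knob match the wrist image to within 1–2 px: the knob is at (217,225) and was predicted at (216,224). I'll lower the tool behind the knob.

```bash
cat >> h.py <<'E'
def clampframe(p,o):
    d=o["position"]-np.array([p[0],p[1],0]);c,s=np.cos(p[2]),np.sin(p[2])
    f=o["contact_force"]
    return (np.array([c*d[0]+s*d[1],-s*d[0]+c*d[1],d[2]])*1000).round(1),np.array([c*f[0]+s*f[1],-s*f[0]+c*f[1],f[2]]).round(1)
E
cat > st.py <<'E'
from h import *
from plant import r
import sys
o=r.get_obs();p=np.load("p.npy");M=R.from_quat(o["orientation"]).as_matrix()
print(o["time_s"],"clamp TCP mm, F",*clampframe(p,o),"yaw need",round(-((p[2]+np.pi-np.arctan2(M[1,2],M[0,2])+np.pi)%(2*np.pi)-np.pi),4),"w",o["width"])
if len(sys.argv)>3: print("shift cm",shift(o,c2w(p,np.array([float(a) for a in sys.argv[1:4]])/1000)[0]))
E
python3 st.py -95 0 148
```

```text
2.15 clamp TCP mm, F [-114.5   -3.   301.2] [-0.5  0.6 -0.6] yaw need -0.0146 w 0.00019537171788986386
shift cm [15.32 -0.33 -1.95]
```

Emit:
apply_moves --pt "4 -0.3 -1" --pt "8 -0.3 -2" --pt "12 -0.3 -2" --pt "15.3 -0.3 -2" --pt "15.3 -0.3 -2" --pt "15.3 -0.3 -2" --yaw '[-0.015,-0.015,-0.015,-0.015,-0.015,-0.015]' --gripper '[1,1,1,1,1,1]'

```text
time_s: 2.75
position: [0.4708, 0.0496, 0.1492]
orientation: [0.689, 0.158, -0.689, 0.159]
contact_force: [-0.0, -0.3, 0.6]
width: -0.0001
```

```bash
python3 st.py -70 0 148
python3 - <<'E'
from h import *
from plant import r
a=cv2.resize(cv2.convertScaleAbs(r.read_camera("scene")[160:310,220:400],alpha=1.6,beta=20),(400,333));b=cv2.resize(cv2.convertScaleAbs(r.read_camera("side")[150:300,220:400],alpha=1.6,beta=20),(400,333))
cv2.imwrite("pics/s2.png",np.hstack([a,b]))
E
```

```text
2.75 clamp TCP mm, F [-93.6  -0.7 149.2] [-0.1 -0.3  0.6] yaw need 0.0007 w -0.00013872775001354883
shift cm [ 0.12 -0.07 -2.36]
```

View pics/s2.png

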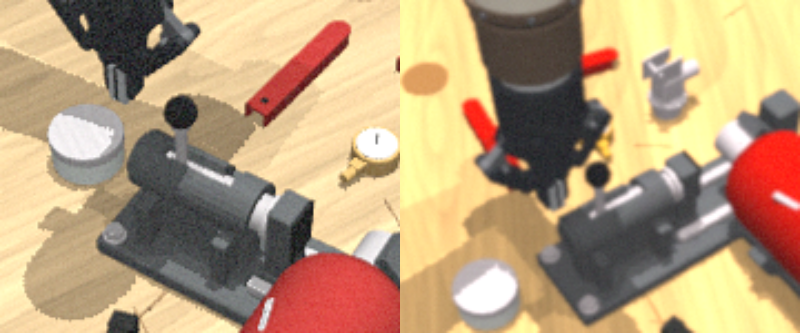

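Emit:
apply_moves --pt "0.4 0 -1.5" --pt "0.4 0 -2.5" --pt "0.4 0 -3" --pt "0.4 0 -3.5" --pt "0.4 0 -4" --pt "0.4 0 -4.5" --pt "0.4 0 -5" --pt "0.4 0 -5.5" --pt "0.4 0 -5.5" --yaw '[0,0,0,0,0,0,0,0,0]' --gripper '[1,1,1,1,1,1,1,1,1]'

```text
time_s: 3.75
position: [0.5209, 0.075, 0.1442]
orientation: [0.69, 0.159, -0.689, 0.159]
contact_force: [-0.6, -1.1, 0.8]
width: -0.0002
```

```bash
python3 st.py -20 0 145
python3 - <<'E'
from h import *
from plant import r
a=cv2.resize(cv2.convertScaleAbs(r.read_camera("scene")[160:310,220:400],alpha=1.6,beta=20),(400,333));b=cv2.resize(cv2.convertScaleAbs(r.read_camera("side")[150:300,220:400],alpha=1.6,beta=20),(400,333))
cv2.imwrite("pics/s3.png",np.hstack([a,b]))
E
```

```text
3.75 clamp TCP mm, F [-37.5   0.3 144.2] [-1.1 -0.8  0.8] yaw need 0.0016 w -0.00016766145880086708
shift cm [-0.07  0.03 -1.75]
```

View pics/s3.png

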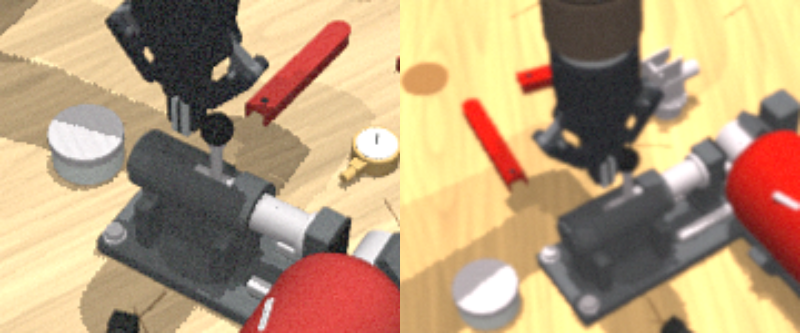

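The handle and jaw are moving forward together. I'll push on in small steps to the stop.

Emit:
apply_moves --pt "0 0 -0.4" --pt "0 0 -0.8" --pt "0 0 -1.1" --pt "0 0 -1.4" --pt "0 0 -1.6" --pt "0 0 -1.6" --yaw '[0,0,0,0,0,0]' --gripper '[1,1,1,1,1,1]'

```text
time_s: 4.45
position: [0.5318, 0.0803, 0.1441]
orientation: [-0.687, -0.158, 0.691, -0.159]
contact_force: [-9.3, -4.7, 6.4]
width: -0.0
```

```bash
python3 st.py -18 0 145
```

```text
4.45 clamp TCP mm, F [-25.4   0.3 144.1] [-10.4  -0.1   6.4] yaw need 0.001 w -8.595200783973749e-06
shift cm [-0.1   0.03 -0.74]
```

Run:
```python
from h import *
from plant import r
p=np.load("p.npy");out=[]
for n,(x,y) in (("scene",(270,180)),("side",(260,170))):
    c=r.get_calibration(n);im=cv2.convertScaleAbs(r.read_camera(n),alpha=1.6,beta=20)
    im=cv2.resize(im[y:y+100,x:x+100],None,fx=4,fy=4,interpolation=cv2.INTER_CUBIC)
    for xx,col in ((0,(255,0,255)),(-.005,(0,255,0)),(.0015,(0,255,255))):
        u=(proj(c,c2w(p,(xx,0,.157)))[0]-[x,y]+.5)*4;cv2.circle(im,tuple(np.int32(u)),2,col,-1)
    out.append(im)
cv2.imwrite("pics/s4.png",np.hstack(out))
```

```text
(no output)
```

View pics/s4.png

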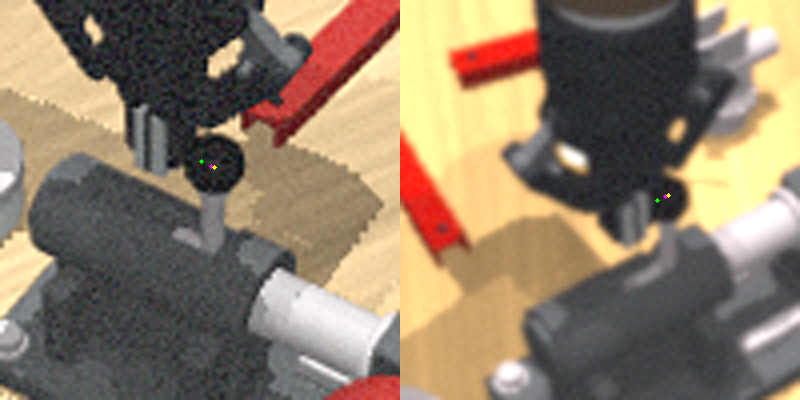

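The knob sits at the predicted corner position in both views, and the push force has risen to 10 N. I'll press a little more to confirm it's at the stop.

Emit:
apply_moves --pt "0 0 -0.2" --pt "0 0 -0.4" --pt "0 0 -0.4" --yaw '[0,0,0]' --gripper '[1,1,1]'

```text
time_s: 4.85
position: [0.5322, 0.0803, 0.1441]
orientation: [-0.684, -0.158, 0.694, -0.159]
contact_force: [-16.4, -5.6, 12.8]
width: -0.0002
```

```bash
python3 st.py -18 0 145
```

```text
4.85 clamp TCP mm, F [-25.    0.2 144.1] [-17.1   2.1  12.8] yaw need 0.0005 w -0.0002061543877139423
shift cm [-0.1   0.02 -0.7 ]
```

It's at the hard stop: 7 N more force moved it only 0.4 mm. I'll back off and go round to the handle's −y side.

Emit:
apply_moves --pt "0 0 2" --pt "0 0 3.7" --pt "0 3 3.7" --pt "0 4.5 3.2" --pt "0 4.5 1" --pt "0 4.5 -1.5" --pt "0 4.5 -1.7" --pt "0 4.5 -1.7" --pt "0 4.5 -1.7" --yaw '[0,0,0,0,0,0,0,0,0]' --gripper '[1,1,1,1,1,1,1,1,1]'

```text
time_s: 5.75
position: [0.5727, 0.0502, 0.144]
orientation: [-0.689, -0.159, 0.689, -0.159]
contact_force: [-0.1, -0.1, -0.4]
width: 0.0005
```

```bash
python3 st.py 1 -25 147;  python3 - <<'E'
from h import *
from plant import r
p=np.load("p.npy");out=[]
for n,(x,y) in (("scene",(270,180)),("side",(260,170))):
    c=r.get_calibration(n);im=cv2.convertScaleAbs(r.read_camera(n),alpha=1.6,beta=20)
    im=cv2.resize(im[y:y+100,x:x+100],None,fx=4,fy=4,interpolation=cv2.INTER_CUBIC)
    for xx,col in ((0,(255,0,255)),(-.005,(0,255,0)),(.0015,(0,255,255))):
        u=(proj(c,c2w(p,(xx,0,.157)))[0]-[x,y]+.5)*4;cv2.circle(im,tuple(np.int32(u)),2,col,-1)
    out.append(im)
cv2.imwrite("pics/s5.png",np.hstack(out))
W=r.get_calibration("wrist");im=r.read_camera("wrist");cv2.imwrite("pics/w5.png",cv2.convertScaleAbs(im,alpha=1.6,beta=20))
E
```

```text
5.75 clamp TCP mm, F [ -1.6 -44.6 144. ] [-0.2 -0.  -0.4] yaw need 0.0012 w 0.0004622987871033357
shift cm [-0.3  -1.96 -0.27]
```

View pics/s5.png

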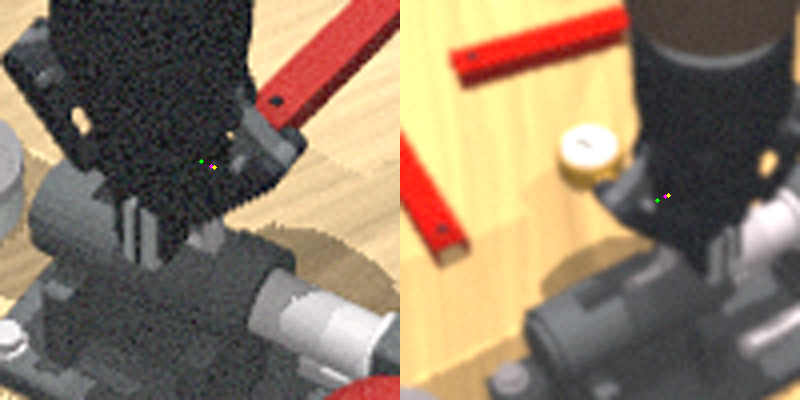

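View pics/w5.png

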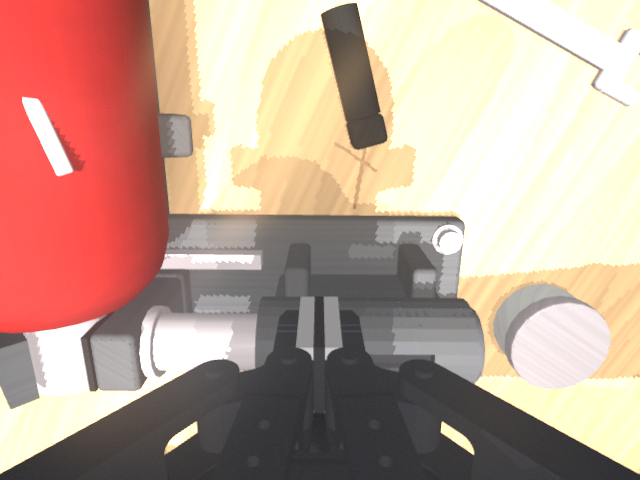

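Emit:
apply_moves --pt "-0.3 -1 -0.2" --pt "-0.3 -1.7 -0.25" --pt "-0.3 -2.1 -0.25" --pt "-0.3 -2.5 -0.25" --pt "-0.3 -2.5 -0.25" --yaw '[0,0,0,0,0]' --gripper '[1,1,1,1,1]'

```text
time_s: 6.4
position: [0.5639, 0.0743, 0.1475]
orientation: [0.689, 0.159, -0.689, 0.159]
contact_force: [0.0, -0.7, -1.3]
width: -0.0003
```

```bash
python3 st.py 1 -17 150
```

```text
6.4 clamp TCP mm, F [  1.  -19.1 147.5] [-0.3 -0.6 -1.3] yaw need 0.0022 w -0.0003245537121781149
shift cm [-0.25 -0.21 -0.01]
```

Emit:
apply_moves --pt "0 -0.5 0" --pt "-0.1 -1 0" --pt "-0.1 -1.5 0" --pt "-0.1 -2 0" --pt "-0.1 -2 0" --yaw '[0,0,0,0,0]' --gripper '[1,1,1,1,1]'

```text
time_s: 6.9
position: [0.5548, 0.0923, 0.1481]
orientation: [-0.689, -0.159, 0.689, -0.159]
contact_force: [-0.1, 0.5, -0.0]
width: -0.0003
```

```bash
cat > look.py <<'E'
from h import *
from plant import r
import sys
p=np.load("p.npy");out=[]
for n,(x,y) in (("scene",(270,170)),("side",(260,160))):
    c=r.get_calibration(n);im=cv2.convertScaleAbs(r.read_camera(n),alpha=2.2,beta=30)
    im=cv2.resize(im[y:y+100,x:x+100],None,fx=4,fy=4,interpolation=cv2.INTER_CUBIC)
    for t in (0,.3,.6,.9,1.13):
        u=(proj(c,c2w(p,(0.001,.072*np.sin(t),.085+.072*np.cos(t))))[0]-[x,y]+.5)*4;cv2.circle(im,tuple(np.int32(u)),2,(255,0,255),-1)
    out.append(im)
cv2.imwrite(sys.argv[1],np.hstack(out))
E
python3 st.py 1 13 148; python3 look.py pics/s6.png
```

```text
6.9 clamp TCP mm, F [  0.6   1.1 148.1] [ 0.1  0.5 -0. ] yaw need 0.002 w -0.0003001827448080526
shift cm [ 0.01 -1.19 -0.05]
```

View pics/s6.png

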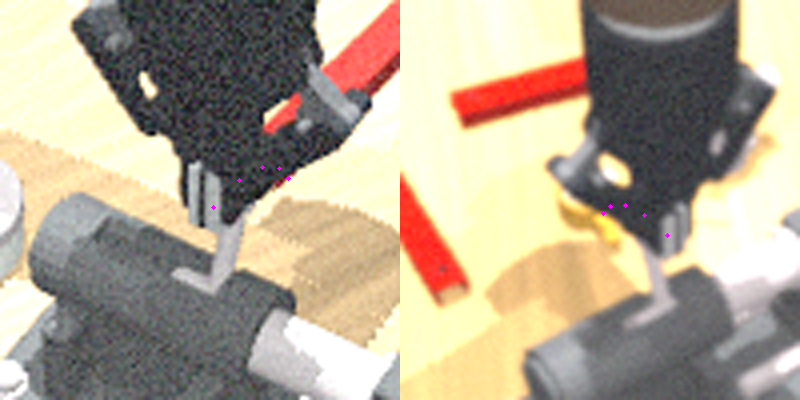

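The handle has entered the short leg and is leaning over. I'll carry on along the arc.

Emit:
apply_moves --pt "0 -0.6 0" --pt "0 -1.2 0" --pt "0.1 -1.6 0" --pt "0.2 -2 0" --pt "0.3 -2.4 0" --pt "0.6 -2.8 0" --pt "0.9 -3.2 0" --pt "0.9 -3.2 0" --yaw '[0,0,0,0,0,0,0,0]' --gripper '[1,1,1,1,1,1,1,1]'

```text
time_s: 7.8
position: [0.541, 0.1211, 0.139]
orientation: [-0.689, -0.159, 0.689, -0.159]
contact_force: [-0.7, -0.6, -0.2]
width: -0.0001
```

```bash
python3 st.py 1 48 126; python3 look.py pics/s7.png
```

```text
7.8 clamp TCP mm, F [  0.8  33.  139. ] [-0.9 -0.2 -0.2] yaw need 0.002 w -9.272092251935006e-05
shift cm [ 1.3  -1.5  -0.03]
```

View pics/s7.png

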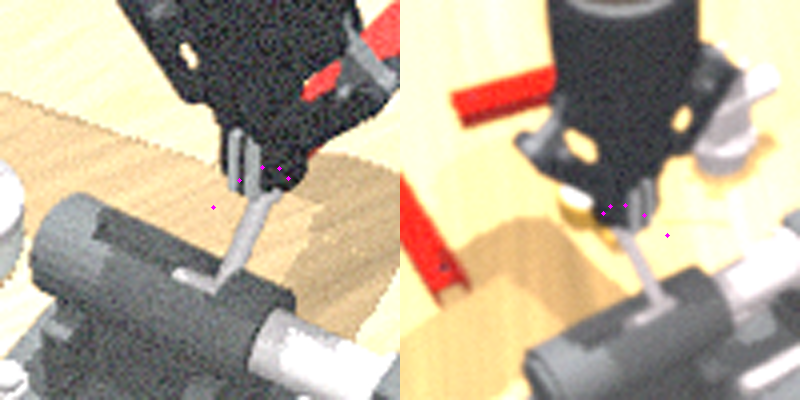

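Emit:
apply_moves --pt "0.3 -0.4 0" --pt "0.6 -0.8 0" --pt "0.9 -1.1 0" --pt "1.3 -1.4 0" --pt "1.5 -1.6 0" --pt "1.5 -1.6 0" --yaw '[0,0,0,0,0,0]' --gripper '[1,1,1,1,1,1]'

```text
time_s: 8.5
position: [0.5344, 0.1348, 0.1243]
orientation: [-0.689, -0.159, 0.689, -0.159]
contact_force: [0.8, -2.9, 0.9]
width: 0.0001
```

```bash
python3 st.py 1 50 122; python3 look.py pics/s8.png
```

```text
8.5 clamp TCP mm, F [  0.8  48.2 124.3] [-0.6 -2.9  0.9] yaw need 0.002 w 9.80700582185019e-05
shift cm [ 0.23 -0.18 -0.02]
```

View pics/s8.png

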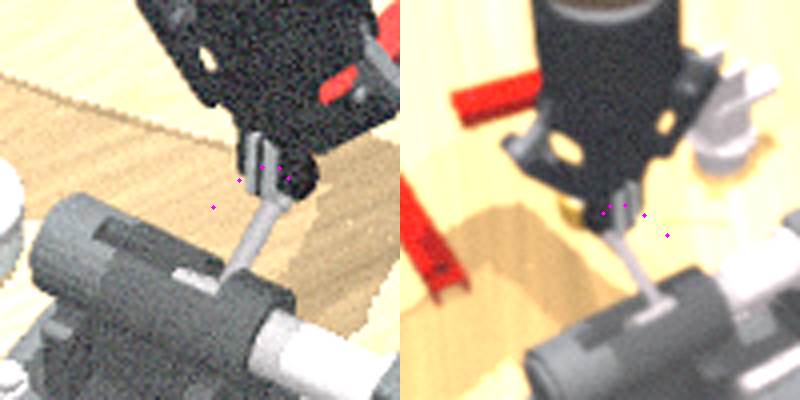

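Emit:
apply_moves --pt "0.1 -0.2 0" --pt "0.2 -0.4 0" --pt "0.3 -0.6 0" --pt "0.3 -0.6 0" --yaw '[0,0,0,0]' --gripper '[1,1,1,1]'

```text
time_s: 9.0
position: [0.534, 0.1359, 0.1237]
orientation: [0.69, 0.157, -0.688, 0.162]
contact_force: [8.7, -19.3, 7.2]
width: 0.0001
```

```bash
python3 st.py 1 50 122
```

```text
9.0 clamp TCP mm, F [  0.9  49.3 123.7] [ -0.6 -21.2   7.2] yaw need 0.0028 w 0.00014632615524746062
shift cm [ 0.17 -0.07 -0.01]
```

The force rose to 21 N over 1 mm of travel, so it's at the stop. I'll back away and check.

Emit:
apply_moves --pt "-0.2 1.5 0" --pt "-2 3 0" --pt "-6 3.5 0" --pt "-10 4 0" --pt "-14 6 0" --pt "-16 9 0" --pt "-16 12 0" --pt "-16 15 0" --pt "-16 15 0" --yaw '[0,0,0,0,0,0,0,0,0]' --gripper '[1,1,1,1,1,1,1,1,1]'

```text
time_s: 9.9
position: [0.598, 0.0035, 0.2804]
orientation: [-0.689, -0.158, 0.69, -0.157]
contact_force: [0.2, 0.8, -0.6]
width: 0.0001
```

```bash
python3 st.py 1 50 122; python3 look.py pics/s9.png
python3 - <<'E'
from plant import r
import cv2
cv2.imwrite("pics/scene9.png",r.read_camera("scene"))
E
```

```text
9.9 clamp TCP mm, F [  0.7 -97.7 280.4] [ 0.5  0.7 -0.6] yaw need -0.0023 w 0.00012478448721008143
shift cm [ 1.586e+01 -1.475e+01 -1.000e-02]
```

View pics/s9.png

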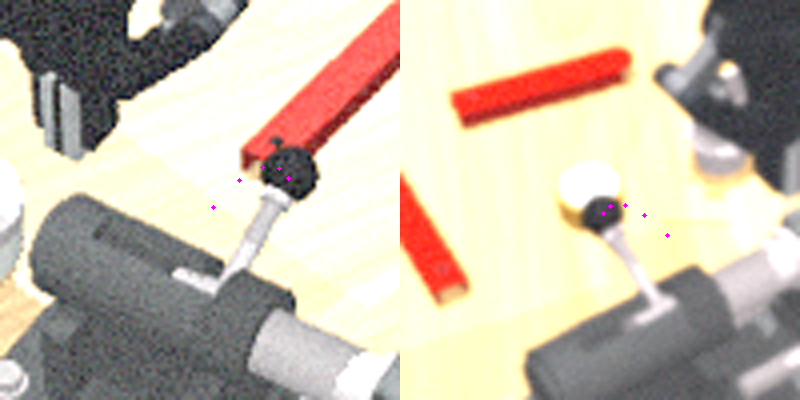

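View pics/scene9.png

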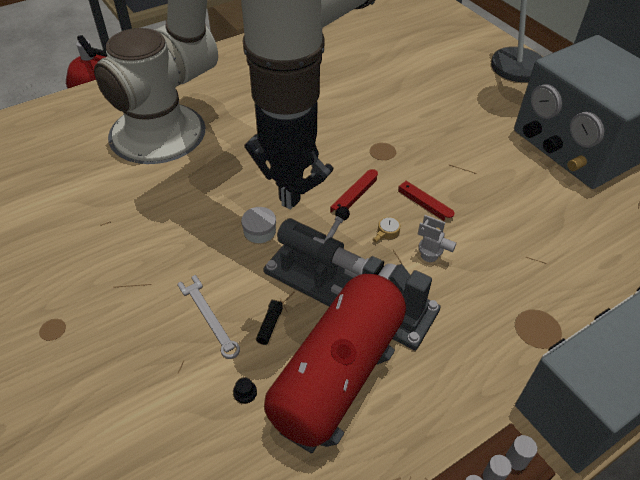

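Run:
```python
from h import *
from plant import r
p=np.load("p.npy");S=r.get_calibration("scene");D=r.get_calibration("side")
obs=[(S,(342.,212.75)),(D,(310.,213.3))]
k=tri([S,D],[o[1] for o in obs]);d=k-[p[0],p[1],.085];c,s=np.cos(p[2]),np.sin(p[2])
print(k,"clamp",c*d[0]+s*d[1],-s*d[0]+c*d[1],d[2],np.arctan2(-s*d[0]+c*d[1],d[2]))
q=least_squares(lambda v:np.concatenate([proj(cc,c2w(p,(v[0],.072*np.sin(v[1]),.085+.072*np.cos(v[1]))))[0]-u for cc,u in obs]),[0,1]);print(q.x,q.fun)
```

```text
[0.52593793 0.15127365 0.11591348] clamp 0.00035068309735747025 0.06672580876576821 0.030913481043624402 1.136944562019268
[5.18808688e-04 1.10959287e+00] [-0.78159875  0.90638231  0.27319531 -0.43560962]
```

Run:
```python
from plant import r
o=r.get_obs();print(abs(o["qvel"]).max(),o["contact_force"]);print(r.finish_job())
```

```text
0.016246669415733953 [ 0.64301364 -0.22256997  0.25209904]
the job is handed in; nothing more can be done
None
```

The jaw is closed on the neck and the handle lies at the end of the short leg. I handed the job in at about 10 s of the 67 s allowed; no verdict was reported.

- **Jaw:** I pushed the knob forward with the outside of the closed fingers until it hit the hard stop. The force rose to 17 N, and the last 7 N moved it only 0.4 mm.
- **Handle:** I pushed it over along its arc from the −y side until it stopped, where the force reached 21 N. It was never between the fingers.
- **Final position:** With the gripper backed off, I measured the knob from the scene and side cameras. It is at clamp x ≈ 0 mm, y ≈ 67 mm, z ≈ 116 mm. Two fits put the lean at 1.11 and 1.14 rad; the stop is at 1.13 and at least 1.05 is needed.
- **Loose parts:** They look unmoved in the final scene picture, though I compared them by eye and did not measure each one.
- **Clearance:** The arm ended about 28 cm above the bench, touching nothing, with the force reading at noise level.

No checks failed. The small difference between the two lean estimates is within the accuracy of my pixel readings.

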